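# Clear the stapler and lock the document stand's leg

## Task

The stapler is in the way of the document stand's spring-loaded sliding leg: put it into the open drawer of the small cabinet. Then draw the leg out until its pointer is level with the upright marker fin on the scale and, keeping it there, press the leg's cam lever fully shut against the rib with the fingers. The spring would pull the leg back in, so finish while still holding the leg at the marker with the lever shut, and leave everything else on the table where it is.

Things in the scene. Friction and masses are not known exactly. Their poses are not given: they have to be found in the camera images.
- stand: Low grey document stand, fixed. Origin on the table; +x points away from the robot (yawed), +y left. Housing x = -20..180 mm, y = +/-50, 40 mm high; over x = 55..190 a sloped black panel 200 mm wide, up to 62 mm high. The leg slides out of its front along -x, 6 mm above the table. Scale strip beside its path: y = 74..94, x = -230..-20, 3 mm thick.
- leg (a joint): How far the leg is drawn out, m: 0 fully in, grows along the stand's -x, end stop 0.14; starts at 0 to 0.012. A spring pulls it in with 2 N at 0, 4.5 N at 0.12; it never latches, not even with the lever shut. From above its head is a T: crossbar square to the travel, rib behind it (see leg_crossbar). Fingers astride rib and lever, closing along y, can draw it out by bearing on the crossbar's rear.
- lever (a joint): Angle of the aluminium cam lever, rad: 0 shut (along the rib, 1 mm from it, on its own stop), at the start 0.36 to 0.44 open, end stop 0.46. It turns on an upright pin on the leg, 50 mm behind the crossbar's centre plane at y = -10 mm, and points to the crossbar; opening swings its end towards -y. Light friction holds it; about 1.5 N at its end moves it.
- lever_end (a point): Top of the lever's round end: 37 mm from the pin, 67 mm above the table, axes turn with the lever. Lever 8 mm thick, 11 mm at the round end, z = 31..67 mm, 42 mm long from the pin. Shut, rib and lever together span y = +4 to -15.5 mm; at 0.44 open the end's outer side is at y = -31 mm.
- leg_pointer (a point): Tip of the small steel pointer on the leg, at the crossbar's +y end: on the crossbar's centre plane (same x), y = +72 mm, 10 mm above the table. Axes as the stand's.
- leg_crossbar (a point): Middle of the top edge of the leg's black crossbar, 68 mm above the table; axes as the stand's; at joint 0 it is at the stand's x = -90, y = 0. Crossbar: 8 mm thick in x, y = +/-55 mm, z = 6..68. Rib behind it: x = +2..+60 mm, 8 mm thick about y = 0, z to 68. Under it a foot x = 0..66, y = +/-30 mm, top at z = 22; else free room down to the table.
- mark: Steel marker fin, fixed on the scale strip: upright plate 4 mm thick in x, 12 mm wide, 14 mm high, on a 14 x 22 mm foot. Origin at its middle under the foot, 3 mm above the table, at the stand's y = +84 mm; axes as the stand's. The leg is at its mark when the pointer has the same x in the stand's frame. The only fin, at a new place each time.
- stapler: Stapler lying on the table across the leg's path in front of the crossbar, 26 mm wide (its x), 110 mm long (its y), 37 mm high, black and steel, 0.13 to 0.25 kg. Origin at the middle of its underside. Can be gripped across the 26 mm width at mid length.
- cabinet_drawer0 (a joint): Opening of the upper drawer of the small fixed grey two-drawer cabinet (220 mm deep, 230 wide, 150 high, white fronts towards the robot, yawed), m; 0 shut, stands open 0.125 to 0.147, slides out towards the robot with about 1 N friction.
- cabinet_drawer0_handle (a point): Middle of the upper drawer's bar handle, 112 mm above the table; x points into the cabinet, y left. From it: front panel x = 35..50 mm, top edge 25 mm above; inside x = 56..231, y = +/-94, floor 27 mm below (85 mm above the table), side and back walls 6 mm thick, top 16 mm above. Not under the cabinet, open above: x = 56 mm to 50 mm + the joint value.
- eraser: White eraser block 55 x 24 x 13 mm, bystander. Origin middle of underside, as for all bystanders.
- case: Black spectacles case 65 x 160 x 32 mm, bystander.
- jar: Small jar, 40 mm across, 60 mm high, bystander.
- pencil: Red pencil 174 mm long, 8 mm thick, lying along its x, bystander.
- punch: Two-hole paper punch 70 x 110 x 55 mm, bystander.
Things that resemble listed ones, but are neither listed nor needed, are in the scene too. Leave any pink or red look-alike of the stapler alone.

How it is judged:
By the outcome, as a careful person would: the job done as asked, in the order asked, and still so for the second after the job is handed in, while the arm keeps its last pose, push and grip.
It also fails if it takes over 48 s, if anything falls off the work surface, if the arm or the gripper's body presses on something with over 40 N, if the wrist force passes 120 N, or if a joint passes its speed limit or range.

## Robot

A 7-joint arm with a two-finger parallel gripper is mounted at the origin on the work surface. World frame = base frame: x ahead of the robot, y to its left, z up, the work surface at z = 0. Lengths are in m, angles in degrees, forces in N, time in s.
With the tool pointing down it reaches from about 0.4 to 0.925 m from the base axis. Payload 5.6 kg.
Tool frame: the origin (TCP) lies at the very end of the fingers, on their centre line; the grasp point (between the pads) lies 19 mm behind it (tcp_to_grasp is the distance from the TCP to the grasp point, in m); z points along the fingers, x is the direction in which the jaws open and shut, and the axes are right-handed (so a half turn about z gives the same grasp; the last joint's range is limited). The gripper opens to 85 mm and grips with 20 to 120 N. Pads are 22 mm wide; open, the fingers measure 114 mm over their backs; the gripper's body (76 mm by 85 mm) begins 54 mm behind the grasp point. The pads swing forward as they close: fully open they stand 13 mm farther back than shut.
Start: joints at [70.76, 26.786, -0.665, 91.828, 0.344, 61.387, -3.226], TCP at [0.188, -0.622, 0.211] pointing down, gripper open.
Joint ranges: [-144.91, 144.91], [-17.63, 115.5], [-89.93, 88.59], [15.96, 139.68], [-74.01, 254.01], [8.47, 105.57], [-167.45, 167.45]. Speed limits (degrees/s): [147.25, 147.25, 180, 180, 180, 180, 180].

## Interface

Orientations are given as a 3x3 rotation matrix whose columns are the frame's x, y, z axes.
In Python, from plant import sense, capture, hand_in, tcp_to_grasp gives the robot as it stands.
- The arm moves only by the tool servo_tool, never from a script. Its arguments are lists of equal length, an entry for each row: "fingers": the opening, from -1 (shut) to 1 (fully open); "dp": the shift along the tool's x, y, z in mm, a list of three; "roll": the turn about the tool's z in degrees. In form: {"fingers": [fingers, ...], "dp": [[tx, ty, tz], ...], "roll": [roll, ...]}. A call has 1 to 20 rows; each row shifts and turns the commanded pose from where the row before left it, along the tool's axes as they then stand; what a row does not reach is not made up. A row lasts 1/12 s, in which the tool goes at most 41.7 mm and 7.16 degrees, less where a joint would pass 70% of its speed; a pose out of reach is approached as far as the arm can. A call with a gripper value outside its range is refused whole. The fingers move at their own pace and stop on an object; "grip_force" is the grip in N (left out, the last holds). Time passes only in rows, so rows that do not move let the fingers close. It gives the time, the measured TCP pose, the force and the opening at its end, in the units of the state.
- sense(): the state, without advancing time (a new reading comes with each control period).
- capture(name): name is "side" or "top" or "wrist"; returns a dict with "image" (480x640x3 uint8, red, green, blue), "depth" (480x640 float32, m along the optical axis (not along the pixel's ray), 0 where there is no reading), "vfov" (degrees; the focal length in pixels is half the picture's height over the tangent of half this angle, whatever the lens; pixels are square), "cx", "cy" (the principal point, pixels), "eye" and "rotation" of the camera in the world; the wrist camera has in their place "mount" (4x4, takes a point from camera to tool coordinates, whose origin is the TCP and whose axes are the tool frame's). Camera axes: x right, y down, z forward; pixel columns grow to the right and rows downward; lengths in m; the calibration is good to about 2 mm. The wrist camera is an equidistant fisheye: a pixel r from the principal point sees the ray r / f radians off the axis. A picture is of the moment at which its call begins: read the wrist's pose just before it.
- hand_in(): hands the job in, once; it reports no verdict.
The state is a dict: "time": time; "qpos": joint angles; "joint_vel": joint speeds; "tau": joint torques, N m; "ee_pos": TCP position; "tcp_rot": TCP orientation; "wrist_force": force on the tool from outside, world axes, zero at the start; "ft_torque": the same for the moment, N m; "grip_width": finger opening in m.
Only numpy, scipy, OpenCV 4.12 (cv2) and the standard library are available. Lean on these libraries where they do the work, as an engineer would, in place of code of your own. Each camera call takes 0.05 s, during which the arm holds its last target. There are 200 camera calls.

## Working session

There is one attempt and no reset: what is moved stays moved. The work goes in short steps, Python scripts to look and compute and a tool call to move; the robot and the scene stay as the last step left them, time stands still between calls to the robot, and variables do not carry over. Pictures are saved under pics/ and viewed, about 8 in all and at most 12, crops included, and the job is handed in when it is done.

Besides the shell and the picture viewer there is one more tool, called as name(argument=value, ...) on one line, values as JSON. servo_tool: Moves the arm, as the interface text tells. Its arguments: {"type":"object","properties":{"fingers":{"type":"array"},"dp":{"type":"array"},"roll":{"type":"array"},"grip_force":{"type":"number"}},"required":["fingers","dp","roll"]}

```bash
mkdir -p pics; cat > h.py <<'E'
import numpy as np, cv2, pickle
from plant import sense, capture, hand_in, tcp_to_grasp
def cloud(c):
    h,w=c['depth'].shape; f=h/2/np.tan(np.radians(c['vfov']/2))
    v,u=np.mgrid[:h,:w]; d=c['depth'].astype(float)
    P=np.stack([(u-c['cx'])/f*d,(v-c['cy'])/f*d,d],-1)
    W=P@np.array(c['rotation']).T+np.array(c['eye']); W[d==0]=np.nan
    return W
def grab(n):
    c=capture(n); pickle.dump(c,open(n+'.pkl','wb')); return c
E
python3 - <<'E'
from h import *
s=sense(); print(s['time'],s['ee_pos'],np.round(s['tcp_rot'],3),s['grip_width'],tcp_to_grasp)
for n in ('top','side'):
    c=grab(n); cv2.imwrite(f'pics/{n}0.png',c['image'][:,:,::-1]); print(n,c['vfov'],c['eye'],np.round(c['rotation'],2))
E
```

```text
0.0 [ 0.18736552 -0.62179417  0.20993399] [[ 0.289 -0.957 -0.001]
 [-0.957 -0.289  0.002]
 [-0.002  0.    -1.   ]] 0.0856954114708492 0.0187
top 53.47611892439595 [ 0.34332358 -0.0204871   1.53891691] [[-0.01 -0.99  0.14]
 [-1.    0.01  0.  ]
 [-0.01 -0.14 -0.99]]
side 44.92500241859888 [ 0.29357262 -1.08225545  0.97755182] [[ 0.97 -0.14  0.18]
 [-0.23 -0.61  0.76]
 [ 0.   -0.78 -0.62]]
```

View pics/top0.png

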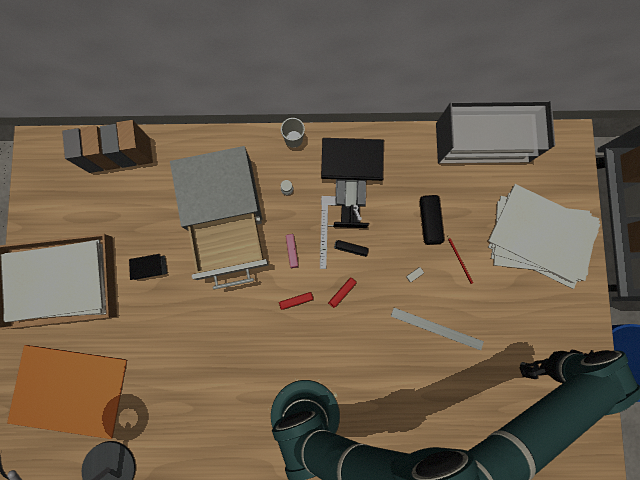

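View pics/side0.png

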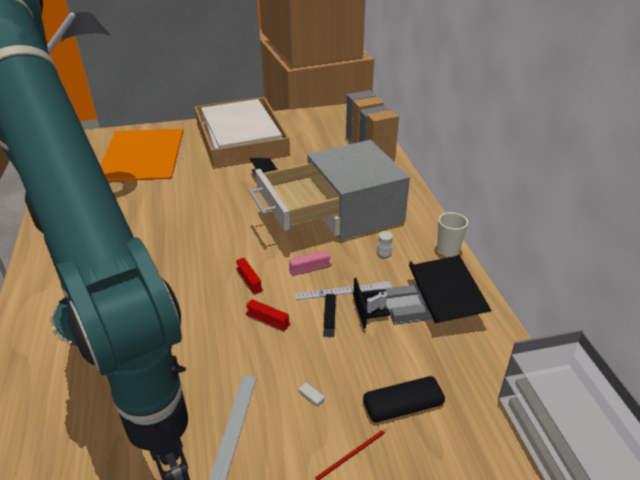

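The top view shows the stapler (black) at (351,248), crossbar at (351,225), scale strip at (325,232), open drawer at (228,245), handle at (236,282). Look-alikes are pink at (292,250) and red at (296,300) and (343,292).

```bash
cat > m.py <<'E'
from h import *
T=pickle.load(open('top.pkl','rb')); S=pickle.load(open('side.pkl','rb'))
WT,WS=cloud(T),cloud(S)
def rect(P,name):
    (c,wh,a)=cv2.minAreaRect((P[:,:2]*1000).astype(np.float32)); print(name,len(P),np.round(c,1),np.round(wh,1),round(a,1),'z',np.round(np.nanpercentile(P[:,2],[5,50,95])*1000,1))
def sel(W,u0,u1,v0,v1,z0,z1):
    R=W[v0:v1,u0:u1].reshape(-1,3); return R[(R[:,2]>z0)&(R[:,2]<z1)]
for n,b in dict(stap=(328,375,236,262,.02,.05),cross=(328,375,214,232,.06,.075),panel=(315,390,130,185,.035,.075),house=(330,372,180,210,.032,.045),front=(185,275,255,285,.125,.15),handle=(205,265,270,295,.1,.122),cab=(165,265,140,235,.14,.16),scale=(315,336,190,275,.0015,.006),fin=(315,336,190,275,.009,.03),inside=(195,265,215,275,.075,.095)).items():
    P=sel(WT,*b[:4],*b[4:]); rect(P,n) if len(P)>2 else print(n,len(P))
a=cv2.resize(T['image'][185:275,300:380],None,fx=6,fy=6,interpolation=cv2.INTER_CUBIC)
b=cv2.resize(S['image'][265:345,285:405],None,fx=3,fy=3,interpolation=cv2.INTER_CUBIC)
cv2.imwrite('pics/crop1.png',a[:,:,::-1])
E
python3 m.py
```

```text
stap 275 [ 516.9 -155.5] [105.7  26.9] 74.3 z [30.5 37.3 42.7]
cross 141 [ 601.7 -152.4] [106.9  34.8] 87.9 z [61.3 67.3 73.2]
panel 2562 [ 797.  -161.9] [200.4 147.3] 87.4 z [46.  54.5 62.3]
house 69 [ 692.3 -156.7] [90.5 88. ] 88.8 z [32.2 33.9 37.1]
front 568 [446.4 216.4] [220.9  80. ] 89.5 z [126.6 136.9 142.6]
handle 216 [416.4 219.8] [ 53.6 143.6] 0.2 z [107.4 116.1 120.9]
cab 5185 [694.2 266.1] [208.4 231. ] 11.2 z [145.6 150.8 155.6]
scale 698 [573.2 -72.2] [ 65.8 277.2] 89.3 z [1.7 3.4 5.6]
fin 82 [575.  -73.2] [ 62.  269.5] 89.1 z [ 9.2 11.  16.5]
inside 2813 [523.4 223.1] [171.6 208.7] 11.0 z [80.5 85.9 91.3]
```

View pics/crop1.png

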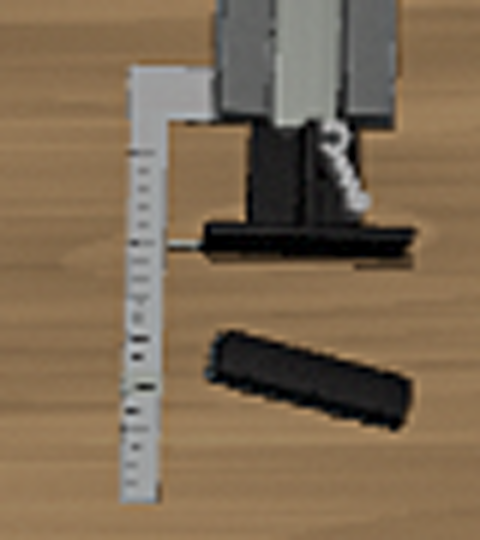

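The crop shows the T of the leg, with the pointer at crop (185,245) and the lever open to the right. The stapler lies across the path, and the fin is near crop (146,386) but unclear. I'll refine the drawer and stand geometry and move closer.

```bash
cat > m2.py <<'E'
from m import *
print('----')
# cabinet top
P=sel(WT,165,265,140,235,.14,.16); r=cv2.minAreaRect((P[:,:2]*1000).astype(np.float32)); print('corners',np.round(cv2.boxPoints(r)))
yaw=np.radians(11.1); 
for W,n in ((WT,'top'),(WS,'side')):
    R=W.reshape(-1,3); ok=np.isfinite(R[:,0])
    R=R[ok]; e=np.array([np.cos(yaw),np.sin(yaw)]); l=np.array([-e[1],e[0]])
    X=R[:,:2]@e; Y=R[:,:2]@l
    m=(X>.4)&(X<.62)&(Y>.0)&(Y<.26)&(R[:,2]>.131)&(R[:,2]<.143)
    print(n,'front top X',np.percentile(X[m],[5,25,50,75,95]),'Y',np.percentile(Y[m],[1,50,99]))
    for y0 in (.02,.08,.14,.20):
        k=m&(abs(Y-y0)<.03)&(X<.53); print(y0,k.sum(),np.median(X[k]))
    k=(X>.4)&(X<.6)&(Y>.0)&(Y<.26)&(R[:,2]>.105)&(R[:,2]<.119)&(X<.47); print('handle',k.sum(),np.median(X[k]),np.percentile(Y[k],[2,50,98]))
# stand: panel edges
P=sel(WT,315,390,130,187,.042,.068); r=cv2.minAreaRect((P[:,:2]*1000).astype(np.float32)); print('panel',r,np.round(cv2.boxPoints(r)))
I=T['image'].astype(int); g=(I.min(2)>140)
m=np.zeros_like(g); m[190:275,315:334]=1; q=WT[m&g]; q=q[np.isfinite(q[:,0])&(q[:,2]<.012)]
q=q[q[:,0]<.62]; print('strip line',np.polyfit(q[:,0],q[:,1],1),np.ptp(q[:,0]),q[:,0].min())
E
python3 m2.py | sed '1,/----/d'
```

```text
corners [[570. 359.]
 [614. 133.]
 [819. 173.]
 [774. 400.]]
top front top X [0.4714072  0.47520049 0.47953076 0.48428817 0.52759162] Y [0.01773421 0.1275231  0.23633207]
0.02 66 0.47910644185304363
0.08 114 0.4795846815475684
0.14 109 0.47891480998976094
0.2 114 0.4792119305789331
handle 155 0.4381099698620895 [0.06852596 0.12994225 0.18396683]
side front top X [0.4726492  0.47502261 0.47962828 0.48527201 0.53970357] Y [0.01537244 0.11679374 0.23391417]
0.02 76 0.480721716686581
0.08 95 0.4778335293040829
0.14 86 0.4790923553594061
0.2 86 0.48045048701700444
handle 129 0.44031792815285115 [0.06653903 0.11051087 0.18122755]
panel ((802.390869140625, -162.118896484375), (200.3966827392578, 136.42266845703125), 87.38892364501953) [[ 730. -259.]
 [ 866. -265.]
 [ 875.  -65.]
 [ 739.  -59.]]
strip line [-0.04443334 -0.04281995] 0.1619800016037416 0.4569801758592108
```

servo_tool(fingers=[1,1,1,1,1,1,1,1,1,1,1,1,1,1,1], dp=[[0,-20,0],[0,-20,0],[0,-30,0],[0,-30,0],[0,-30,0],[-30,-30,0],[-30,-30,0],[-35,-20,0],[-40,0,0],[-40,0,0],[-40,0,0],[-40,0,0],[-40,0,0],[0,0,0],[0,0,0]], roll=[0,0,0,0,0,0,0,0,0,0,0,0,0,0,0])

```text
time: 1.35
ee_pos: [0.3023, -0.2792, 0.2111]
tcp_rot: [[0.291, -0.957, -0.0], [-0.957, -0.291, -0.001], [0.001, 0.0, -1.0]]
wrist_force: [0.5, 0.3, 0.8]
grip_width: 0.0854
```

servo_tool(fingers=[1,1,1,1,1,1,1,1,1,1,1,1,1,1,1,1,1], dp=[[-7,-20,0],[-7,-35,0],[-7,-35,0],[-7,-35,0],[-7,-35,0],[-7,-32,0],[-7,-30,0],[-7,-20,0],[0,0,0],[0,0,0],[0,0,0],[0,0,0],[0,0,0],[0,0,0],[0,0,0],[0,0,0],[0,0,0]], roll=[0,0,0,0,0,0,0,0,-7,-7,-7,-7,-7,-7,-7,-7,-2])

```text
time: 2.77
ee_pos: [0.5192, -0.1586, 0.2103]
tcp_rot: [[0.966, -0.259, 0.0], [-0.259, -0.966, 0.001], [-0.0, -0.001, -1.0]]
wrist_force: [0.5, 0.7, 0.8]
grip_width: 0.0856
```

```bash
cat >> h.py <<'E'
def wrist(c,s):
    """returns map uv->world cloud for fisheye wrist cam (depth along axis)"""
    h,w=c['depth'].shape; f=h/2/np.tan(np.radians(c['vfov']/2))
    v,u=np.mgrid[:h,:w]; x=(u-c['cx']);y=(v-c['cy']); r=np.hypot(x,y)+1e-9; th=r/f
    d=c['depth'].astype(float); P=np.stack([x/r*np.tan(th)*d,y/r*np.tan(th)*d,d],-1)
    P[(d==0)|(th>1.5)]=np.nan
    M=np.array(c['mount']); Q=P@M[:3,:3].T+M[:3,3]
    return Q@np.array(s['tcp_rot']).T+np.array(s['ee_pos'])
def flat(c,s,z,x0,x1,y0,y1,px):
    """image resampled onto the world plane z (up=+x, left=+y), px per m"""
    xs=np.arange(x1,x0,-1/px); ys=np.arange(y1,y0,-1/px); Y,X=np.meshgrid(ys,xs)
    P=np.stack([X,Y,np.full_like(X,z)],-1)
    T=(P-np.array(s['ee_pos']))@np.array(s['tcp_rot']); M=np.array(c['mount'])
    C=(T-M[:3,3])@M[:3,:3]; h=c['depth'].shape[0]; f=h/2/np.tan(np.radians(c['vfov']/2))
    r=np.hypot(C[...,0],C[...,1])+1e-12; th=np.arctan2(r,C[...,2])
    return cv2.remap(c['image'],(c['cx']+f*th*C[...,0]/r).astype(np.float32),(c['cy']+f*th*C[...,1]/r).astype(np.float32),cv2.INTER_CUBIC)
E
python3 - <<'E'
from h import *
s=sense(); c=grab('wrist'); pickle.dump(s,open('ws.pkl','wb'))
print(s['ee_pos'],np.round(s['tcp_rot'],3),s['qpos'],c['vfov'],np.round(c['mount'],3))
im=flat(c,s,.013,.42,.68,-.24,-.05,2300)
cv2.imwrite('pics/w1.png',im[:,:,::-1]); print(im.shape)
W=wrist(c,s).reshape(-1,3)
m=(W[:,0]>.46)&(W[:,0]<.57)&(W[:,1]>-.22)&(W[:,1]<-.092)&(W[:,2]>.022)&(W[:,2]<.05)
P=W[m]; print(len(P),cv2.minAreaRect((P[:,:2]*1000).astype(np.float32)),np.median(P[:,2]))
E
```

```text
[ 0.51915023 -0.15859723  0.21034431] [[ 0.966 -0.259  0.   ]
 [-0.259 -0.966  0.001]
 [-0.    -0.001 -1.   ]] [ 36.51977202  19.36982814 -28.07064972 105.52999397  10.59898281
  57.68327639 -10.92431541] 65.70646984690485 [[ 1.    -0.     0.    -0.001]
 [ 0.     0.946  0.324 -0.083]
 [-0.    -0.324  0.946 -0.163]
 [ 0.     0.     0.     1.   ]]
(599, 437, 3)
2949 ((517.4330444335938, -153.35299682617188), (104.48179626464844, 25.362924575805664), 74.29991149902344) 0.036244928330210646
```

View pics/w1.png

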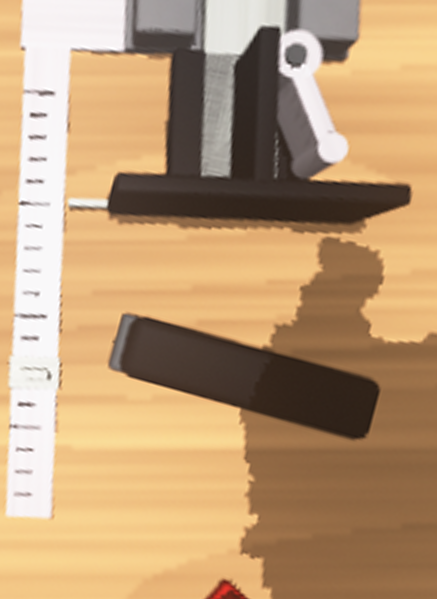

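The rectified wrist view shows the fin on the scale at (35,374), about x=0.517. The pointer tip is at (70,203), about x=0.592, and the stapler is clear of other objects. Next I grip the stapler.

servo_tool(fingers=[0.2,0.2,0.2,0.2,0.2,0.2,0.2,0.2,0.2,-1,-1,-1,-1,-1,-1,-1], dp=[[-3,-3.3,0],[0,0,20],[0,0,35],[0,0,38],[0,0,38],[0,0,33],[0,0,22],[0,0,12],[0,0,5],[0,0,0],[0,0,0],[0,0,0],[0,0,0],[0,0,0],[0,0,0],[0,0,0]], roll=[0.7,0,0,0,0,0,0,0,0,0,0,0,0,0,0,0], grip_force=40)

```text
time: 4.15
ee_pos: [0.5174, -0.1536, 0.0092]
tcp_rot: [[0.962, -0.275, 0.002], [-0.275, -0.962, -0.001], [0.003, 0.0, -1.0]]
wrist_force: [-0.3, -0.1, 6.0]
grip_width: 0.0244
```

servo_tool(fingers=[-1,-1,-1,-1,-1,-1,-1,-1,-1,-1,-1,-1,-1,-1,-1,-1,-1,-1,-1,-1], dp=[[0,0,-8],[0,0,-20],[0,0,-35],[0,0,-38],[0,0,-38],[0,0,-33],[0,0,-18],[0,-10,0],[-5,-22,0],[-10,-34,0],[-11,-38,0],[-11,-38,0],[-11,-38,0],[-11,-38,0],[-11,-38,0],[-11,-38,0],[-11,-36,0],[-7,-26,0],[-3,-16,0],[0,0,0]], roll=[0,0,0,0,0,0,0,0,0,0,0,0,0,0,0,0,0,0,0,0])

```text
time: 5.82
ee_pos: [0.518, 0.2379, 0.1969]
tcp_rot: [[0.964, -0.268, -0.002], [-0.268, -0.964, 0.003], [-0.003, -0.002, -1.0]]
wrist_force: [-0.3, -0.6, -1.5]
grip_width: 0.0248
```

servo_tool(fingers=[-1,-1,-1,-1,-1,-1], dp=[[0,0,0],[0,0,0],[0,0,0],[0,0,0],[0,0,0],[0,0,0]], roll=[-5,-6,-6,-6,-4,0])

```text
time: 6.32
ee_pos: [0.5195, 0.2314, 0.1967]
tcp_rot: [[0.981, 0.193, -0.002], [0.193, -0.981, -0.001], [-0.003, 0.001, -1.0]]
wrist_force: [-0.0, 0.0, -1.8]
grip_width: 0.025
```

```bash
python3 - <<'E'
from h import *
s=sense(); c=grab('wrist'); W=wrist(c,s)
print(s['time'],s['ee_pos'],np.round(s['tcp_rot'],3)[:,0],s['wrist_force'],s['grip_width'])
cv2.imwrite('pics/w2.png',c['image'][:,:,::-1])
R=W.reshape(-1,3); R=R[np.isfinite(R[:,0])]; y=np.radians(11.1); e=np.array([np.cos(y),np.sin(y)]);l=np.array([-e[1],e[0]])
X=R[:,:2]@e;Y=R[:,:2]@l
k=(X>.4)&(X<.52)&(Y>0)&(Y<.26)&(R[:,2]>.131)&(R[:,2]<.143); print('front',np.percentile(X[k],[5,50,95]),np.percentile(Y[k],[1,99]))
k=(X>.4)&(X<.75)&(Y>0)&(Y<.26)&(R[:,2]>.144)&(R[:,2]<.157); print('cab',np.percentile(X[k],[1,5,50]))
k=(X>.4)&(X<.75)&(Y>0)&(Y<.26)&(R[:,2]>.08)&(R[:,2]<.09); print('floor',np.percentile(X[k],[1,99]),np.percentile(Y[k],[1,99]))
t=s['ee_pos'][:2]; print('tcp XY',t@e,t@l)
E
```

```text
6.3167 [0.51948116 0.23137098 0.19669904] [ 0.981  0.193 -0.003] [-0.00468832  0.00705527 -1.78469748] 0.024979669260041207
front [0.47317533 0.48055914 0.48667402] [0.04402742 0.23794968]
cab [0.63024651 0.63335122 0.68247965]
floor [0.49284631 0.64730289] [0.03929232 0.22149807]
tcp XY 0.5543070420697414 0.12703110917194152
```

View pics/w2.png

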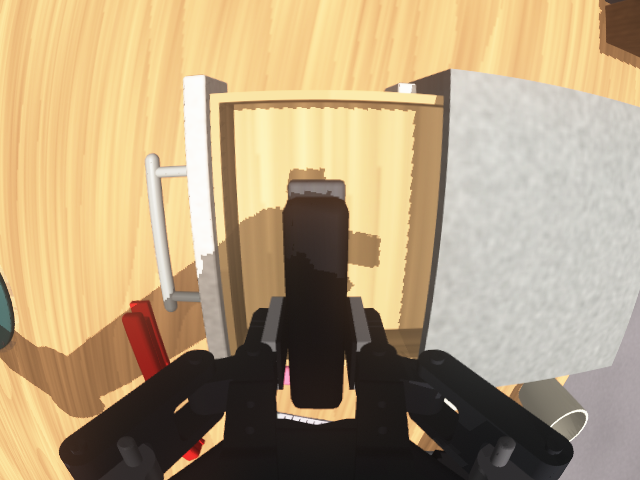

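The wrist view shows the stapler held centred over the open drawer, front panel at u≈205 and cabinet edge at u≈440. I'll lower and release.

servo_tool(fingers=[-1,-1,-1,-1,-1,-1,-1,-1,-1,-1,-0.1,-0.1,-0.1,-0.1,-0.1], dp=[[5,0,0],[0,0,15],[0,0,25],[0,0,25],[0,0,17],[0,0,8],[0,0,5],[0,0,3],[0,0,2],[0,0,0],[0,0,0],[0,0,0],[0,0,0],[0,0,0],[0,0,0]], roll=[0,0,0,0,0,0,0,0,0,0,0,0,0,0,0])

```text
time: 7.62
ee_pos: [0.5255, 0.2335, 0.0982]
tcp_rot: [[0.981, 0.192, 0.001], [0.192, -0.981, 0.0], [0.001, 0.0, -1.0]]
wrist_force: [0.1, -0.9, 0.9]
grip_width: 0.0384
```

servo_tool(fingers=[-0.1,-0.1,-0.1,-0.1,-0.1,0.6,0.6,0.6,0.6,0.6,0.6,0.6,0.6,0.6,0.6,0.6,0.6,0.6,0.6], dp=[[0,0,-8],[0,0,-24],[0,0,-36],[0,0,-36],[0,0,-26],[0,12,0],[0,24,0],[1,36,0],[1,38,0],[1,38,0],[1,38,0],[1,38,0],[1,38,0],[0,38,0],[0,36,0],[0,32,0],[0,22,0],[0,11,0],[0,0,0]], roll=[0,0,0,0,0,0,0,0,0,0,0,0,0,0,0,0,0,0,0])

```text
time: 9.2
ee_pos: [0.6078, -0.1622, 0.2274]
tcp_rot: [[0.982, 0.187, -0.001], [0.187, -0.982, -0.001], [-0.001, 0.001, -1.0]]
wrist_force: [0.2, -0.8, -0.3]
grip_width: 0.0681
```

servo_tool(fingers=[0.6,0.6,0.6,0.6,0.6,0.6,0.6,0.6,0.6,0.6,0.6,0.6,0.6,0.6], dp=[[0,0,0],[0,0,0],[0,0,0],[0,0,0],[0,0,0],[0,0,0],[0,0,0],[0,0,0],[0,0,0],[0,0,0],[0,0,0],[0,0,0],[0,0,0],[0,0,0]], roll=[-4,-6,-7,-7,-7,-7,-7,-7,-7,-7,-6,-4.3,0,0])

```text
time: 10.37
ee_pos: [0.608, -0.1568, 0.2281]
tcp_rot: [[0.045, 0.999, 0.0], [0.999, -0.045, 0.001], [0.001, 0.0, -1.0]]
wrist_force: [-0.0, 0.7, -0.1]
grip_width: 0.0683
```

```bash
python3 - <<'E'
from h import *
s=sense(); c=grab('wrist'); pickle.dump(s,open('ws.pkl','wb')); t=grab('top'); grab('side')
print(s['time'],s['ee_pos'],np.round(s['tcp_rot'],3)[:,0],s['qpos'],s['wrist_force'],s['grip_width'])
a=flat(c,s,.010,.48,.68,-.25,-.04,1900); b=cv2.resize(t['image'][200:300,170:280],None,fx=3.6,fy=3.6)
h=max(a.shape[0],b.shape[0]); o=np.zeros((h,a.shape[1]+b.shape[1],3),np.uint8); o[:a.shape[0],:a.shape[1]]=a; o[:b.shape[0],a.shape[1]:]=b
cv2.imwrite('pics/w3.png',o[:,:,::-1]); print(o.shape)
W=wrist(c,s).reshape(-1,3); O=np.array([.6796,-.1565]); y=np.radians(-2.55); e=np.array([np.cos(y),np.sin(y)]);l=np.array([-e[1],e[0]])
X=(W[:,:2]-O)@e*1e3; Y=(W[:,:2]-O)@l*1e3; Z=W[:,2]*1e3
def q(n,k): print(n,k.sum(),*(np.round(np.percentile(v[k],[2,50,98]),1) for v in(X,Y,Z)))
q('cross',(abs(X+90)<15)&(abs(Y)<62)&(Z>62)&(Z<74)); q('rib',(X>-80)&(X<-40)&(Y>-7)&(Y<12)&(Z>60)&(Z<74))
q('fin',(X>-190)&(X<-140)&(Y>74)&(Y<94)&(Z>11)&(Z<22)); q('pointer',(X>-110)&(X<-70)&(Y>58)&(Y<76)&(Z>6)&(Z<16)); q('lever',(X>-85)&(X<-70)&(Y>-40)&(Y<-8)&(Z>60)&(Z<74))
E
```

```text
10.3667 [ 0.60804681 -0.15680598  0.22810664] [0.045 0.999 0.001] [ 47.27187509  33.98785249 -51.92399017  91.65471619  28.20895805
  68.36384512  76.86321706] [-0.04838715  0.68773682 -0.10285759] 0.06829898499445411
(381, 795, 3)
cross 1338 [-94.1 -90.1 -76.1] [-51.3  -0.4  53.1] [63.8 67.2 68.9]
rib 416 [-79.1 -58.5 -40.9] [-6.8  0.5  4.2] [64.8 67.5 69. ]
fin 47 [-167.4 -165.5 -163.6] [79.  84.5 90.8] [12.5 16.  18.3]
pointer 52 [-91.7 -90.7 -88.6] [58.5 65.5 72.2] [ 9.3 12.2 14.4]
lever 128 [-79.5 -75.1 -70.4] [-28.4 -23.7 -18.5] [60.8 66.5 68. ]
```

View pics/w3.png

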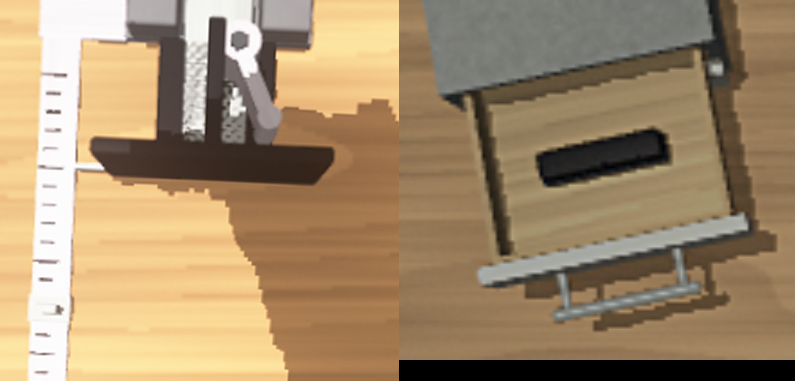

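The stapler lies inside the drawer. The crossbar is intact with its centre plane at about −90.5 mm (stand x); the fin is at −165.5 and the pointer at −90.7. Next I descend astride the rib and lever.

servo_tool(fingers=[0.6,0.6,0.6,0.6,0.6,0.6,0.6,0.6,0.6,0.6,0.6], dp=[[-2.3,1,0],[0,0,20],[0,0,36],[0,0,38],[0,0,38],[0,0,30],[0,0,20],[0,0,10],[0,0,6],[0,0,3],[0,0,0]], roll=[0,0,0,0,0,0,0,0,0,0,0], grip_force=30)

```text
time: 11.43
ee_pos: [0.6097, -0.1613, 0.0275]
tcp_rot: [[0.046, 0.999, 0.001], [0.999, -0.046, -0.0], [-0.0, 0.001, -1.0]]
wrist_force: [0.7, -0.4, 0.7]
grip_width: 0.0682
```

servo_tool(fingers=[0.6,0.6,0.6,0.6,0.6,0.6,0.6,0.6,0.6,0.6,0.6,0.6,0.6], dp=[[2,-2,0],[0,-4,0],[0,-5,0],[0,-6,0],[0,-8,0],[0,-10,0],[0,-10,0],[0,-10,0],[0,-9,0],[0,-6,0],[0,-4,0],[0,-2,0],[0,0,0]], roll=[0,0,0,0,0,0,0,0,0,0,0,0,0])

```text
time: 12.52
ee_pos: [0.5325, -0.1562, 0.0267]
tcp_rot: [[0.046, 0.999, -0.001], [0.999, -0.046, -0.0], [-0.0, -0.001, -1.0]]
wrist_force: [2.5, -0.7, 2.8]
grip_width: 0.0681
```

```bash
cat > look.py <<'E'
from h import *
import sys
s=sense(); c=grab('wrist'); pickle.dump(s,open('ws.pkl','wb'))
O=np.array([.6796,-.1565]); y=np.radians(-2.55); e=np.array([np.cos(y),np.sin(y)]);l=np.array([-e[1],e[0]])
p=np.array(s['ee_pos'])[:2]-O; print(s['time'],'tcp stand',p@e*1e3,p@l*1e3,'z',s['ee_pos'][2],'rot',np.round(s['tcp_rot'],3)[:,0],'F',np.round(s['wrist_force'],1),s['grip_width'])
W=wrist(c,s).reshape(-1,3)
X=(W[:,:2]-O)@e*1e3; Y=(W[:,:2]-O)@l*1e3; Z=W[:,2]*1e3
def q(n,k): print(n,k.sum(),*(np.round(np.percentile(v[k],[2,50,98]),1) for v in(X,Y,Z))) if k.sum() else print(n,0)
q('cross',(X>-190)&(X<-110)&(abs(Y)<62)&(Z>64)&(Z<74)); q('fin',(X>-190)&(X<-140)&(Y>77)&(Y<94)&(Z>11)&(Z<22)); q('pointer',(X>-190)&(X<-90)&(Y>60)&(Y<73)&(Z>6)&(Z<16))
h,w=c['image'].shape[:2]
cv2.imwrite(f'pics/{sys.argv[1]}.png',c['image'][:,:,::-1])
E
python3 look.py p1
```

```text
12.5167 tcp stand -146.998552401739 -6.228445756978232 z 0.026719613513393782 rot [ 0.046  0.999 -0.   ] F [ 2.5 -0.7  2.8] 0.06808378538377935
cross 10738 [-167.2 -160.2 -112.6] [-50.8  -3.   50.1] [64.4 67.3 72.5]
fin 223 [-167.8 -166.5 -163.8] [78.3 84.  90.4] [11.2 16.2 17.8]
pointer 174 [-165. -164. -162.] [60.4 66.3 72.4] [ 7.  12.  13.8]
```

View pics/p1.png

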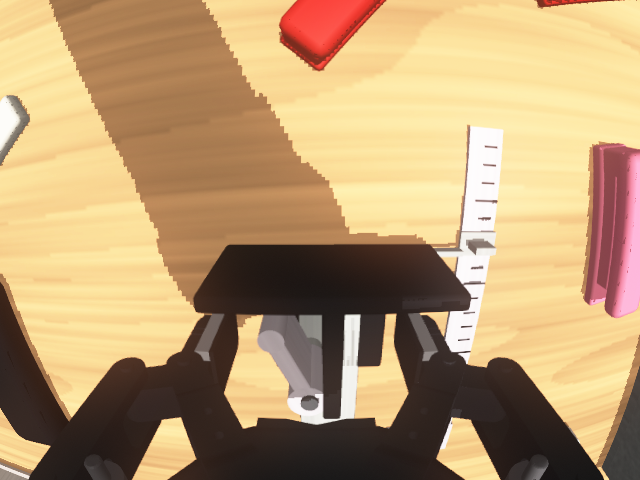

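The wrist view shows the fingers behind the crossbar, with the pointer (450,250) just short of the fin (480,245). The lever is still open at (280,340). I'll move 2 mm more and measure finely.

servo_tool(fingers=[0.6,0.6,0.6,0.6], dp=[[0,-1,0],[0,-1,0],[0,0,0],[0,0,0]], roll=[0,0,0,0])

```text
time: 12.9
ee_pos: [0.5311, -0.156, 0.0267]
tcp_rot: [[0.046, 0.999, -0.0], [0.999, -0.046, -0.0], [-0.0, -0.0, -1.0]]
wrist_force: [4.1, -2.6, 1.6]
grip_width: 0.0682
```

```bash
cat > fine.py <<'E'
import sys; from look import *
def rect(z,x0,x1,y0,y1,px):
    xs=np.arange(x1,x0,-1/px); ys=np.arange(y1,y0,-1/px); B,A=np.meshgrid(ys,xs)
    xy=O*1e3+A[...,None]*e+B[...,None]*l; P=np.concatenate([xy,np.full(A.shape+(1,),z)],-1)/1e3
    T=(P-np.array(s['ee_pos']))@np.array(s['tcp_rot']); M=np.array(c['mount']); C=(T-M[:3,3])@M[:3,:3]
    f=240/np.tan(np.radians(c['vfov']/2)); r=np.hypot(C[...,0],C[...,1])+1e-12; th=np.arctan2(r,C[...,2])
    return cv2.remap(c['image'],(c['cx']+f*th*C[...,0]/r).astype(np.float32),(c['cy']+f*th*C[...,1]/r).astype(np.float32),cv2.INTER_CUBIC)
o=[]
for z in (17,11):
    im=rect(z,-185,-145,56,96,9).copy()
    for x in range(-180,-145,5):
        cv2.line(im,(0,int((-145-x)*9)),(8 if x%10 else 16,int((-145-x)*9)),(255,0,0),1)
    o.append(im)
cv2.imwrite(f'pics/{sys.argv[1]}f.png',np.hstack(o)[:,:,::-1])
E
python3 fine.py p2
```

```text
12.9 tcp stand -148.3706269925733 -6.156540220101343 z 0.02666628185064323 rot [ 0.046  0.999 -0.   ] F [ 4.1 -2.6  1.6] 0.06817887267745318
cross 10873 [-168.5 -161.4 -113.1] [-50.7  -3.   49.9] [64.4 67.2 72.6]
fin 233 [-168.  -166.3 -163.5] [78.4 84.  90.7] [11.4 16.1 17.6]
pointer 182 [-166.2 -165.4 -162.8] [60.2 66.1 72.6] [ 7.1 12.  13.5]
```

View pics/p2f.png

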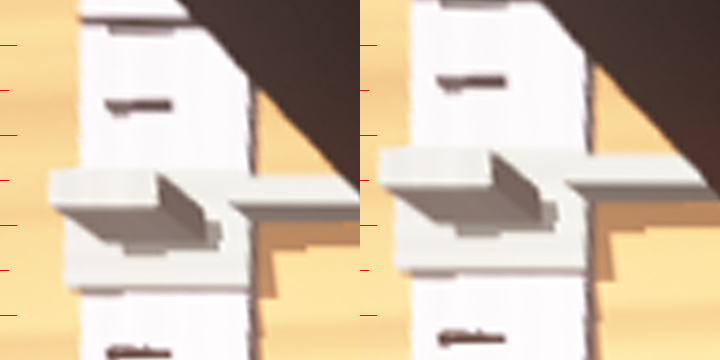

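Rectified at 9 px/mm, the fin top spans rows 171–205 (centre −165.9). The pointer is centred at about −164.3, so roughly 1.5 mm remains.

servo_tool(fingers=[0.6,0.6,0.6,0.6], dp=[[0,-1,0],[0,-0.8,0],[0,0,0],[0,0,0]], roll=[0,0,0,0])

```text
time: 13.28
ee_pos: [0.529, -0.1559, 0.0267]
tcp_rot: [[0.046, 0.999, -0.001], [0.999, -0.046, -0.0], [-0.0, -0.001, -1.0]]
wrist_force: [3.5, -3.3, 1.1]
grip_width: 0.0682
```

```bash
python3 fine.py p3
```

```text
13.2833 tcp stand -150.45789894477434 -6.120087058987278 z 0.026695626500468944 rot [ 0.046  0.999 -0.   ] F [ 3.5 -3.3  1.1] 0.06818524211948429
cross 11009 [-170.6 -163.3 -113.6] [-50.6  -3.   49.9] [64.4 67.2 72.5]
fin 225 [-168.  -166.7 -164. ] [78.3 83.8 90.4] [11.3 16.2 17.5]
pointer 173 [-168.3 -167.6 -165.3] [60.2 65.9 72.5] [ 7.  12.  13.6]
```

View pics/p3f.png

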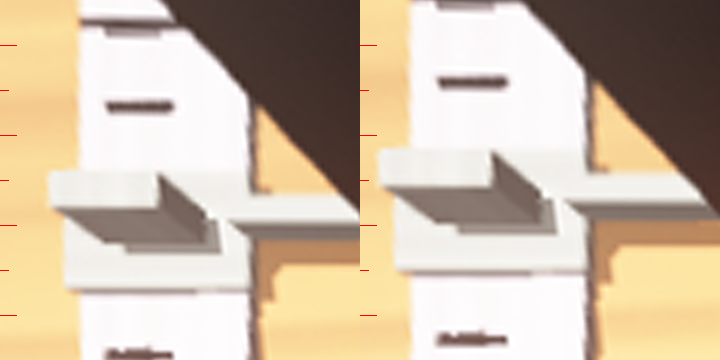

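The pointer is now at about −166.1 against the fin at −166.0, within roughly half a millimetre. I'll close on the lever.

servo_tool(fingers=[0.3,0,-0.3,-0.6,-1,-1,-1,-1,-1,-1,-1,-1], dp=[[0,0,0],[0,0,0],[0,0,0],[0,0,0],[0,0,0],[0,0,0],[0,0,0],[0,0,0],[0,0,0],[0,0,0],[0,0,0],[0,0,0]], roll=[0,0,0,0,0,0,0,0,0,0,0,0], grip_force=40)

```text
time: 14.33
ee_pos: [0.5302, -0.154, 0.0275]
tcp_rot: [[0.045, 0.999, 0.002], [0.999, -0.045, 0.001], [0.002, 0.002, -1.0]]
wrist_force: [3.9, 2.4, 6.9]
grip_width: 0.0169
```

```bash
python3 fine.py p4; python3 - <<'E'
import cv2,numpy as np
a=cv2.imread('pics/p4f.png');b=cv2.imread('pics/p4.png')[190:470,140:500]
cv2.imwrite('pics/p4c.png',np.vstack([a,np.hstack([b,b*0])]) if 0 else np.hstack([a[:,:400],cv2.resize(b,(400,312)) if 0 else cv2.copyMakeBorder(cv2.resize(b,(400,312)),0,48,0,0,0)]))
E
```

```text
14.3333 tcp stand -149.33391883480786 -4.167068019234729 z 0.02748909162136308 rot [0.045 0.999 0.002] F [3.9 2.4 6.9] 0.016866328156832824
cross 10372 [-169.5 -162.8 -113.5] [-49.   -3.2  49.9] [64.4 67.2 72.3]
fin 228 [-167.9 -166.4 -163.8] [78.6 83.8 90.4] [11.2 16.2 17.6]
pointer 199 [-167.2 -166.4 -163.7] [60.3 65.9 72.3] [ 6.5 12.  13.5]
```

View pics/p4c.png

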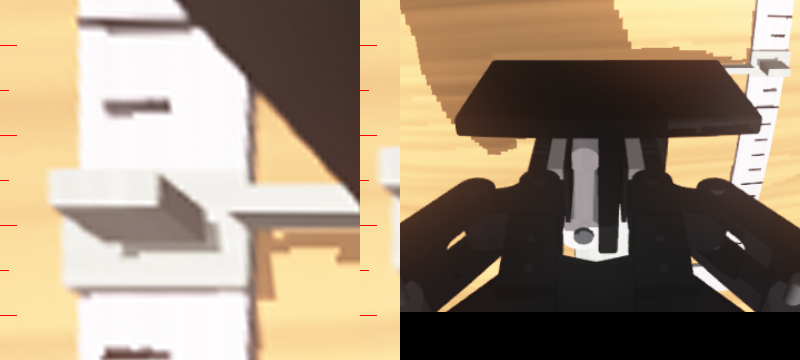

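The lever lies along the rib between the pads (grip reading 16.9 mm), but the leg crept in about 1 mm. I'll pull it back out by 1 mm while gripped.

servo_tool(fingers=[-1,-1,-1,-1,-1,-1], dp=[[0,-0.5,0],[0,-0.5,0],[0,0,0],[0,0,0],[0,0,0],[0,0,0]], roll=[0,0,0,0,0,0])

```text
time: 14.88
ee_pos: [0.5293, -0.154, 0.0275]
tcp_rot: [[0.045, 0.999, 0.002], [0.999, -0.045, 0.002], [0.002, 0.002, -1.0]]
wrist_force: [4.2, 2.3, 4.8]
grip_width: 0.017
```

```bash
cat > auto.py <<'E'
from fine import *
# numeric edges: brightness of fin top (z=17,y 80..88) and pointer top (z=12, y 66..71)
for n,z,y0,y1 in (('fin',17,80,88),('ptr',12,66.5,71)):
    g=rect(z,-178,-154,y0,y1,20).astype(float).mean((1,2)); d=np.diff(cv2.GaussianBlur(g[:,None],(1,9),0)[:,0])
    x=-154-np.arange(len(d))/20; k=np.argsort(d)
    print(n,'darkest step at',x[k[0]],'brightest step',x[k[-1]])
E
python3 auto.py p5
```

```text
14.8833 tcp stand -150.28555337504918 -4.158981431885806 z 0.027474592013472847 rot [0.045 0.999 0.002] F [4.2 2.3 4.8] 0.017028576254993676
cross 10430 [-170.5 -163.7 -113.7] [-48.9  -3.2  50.1] [64.4 67.2 72.2]
fin 216 [-168.  -166.8 -164. ] [78.7 83.9 90.3] [11.6 16.  17.7]
pointer 196 [-168.1 -167.4 -164.9] [60.3 66.1 72.4] [ 6.5 12.  13.9]
fin darkest step at -167.95 brightest step -177.75
ptr darkest step at -167.55 brightest step -164.4
```

servo_tool(fingers=[-1,-1,-1,-1,-1,-1], dp=[[0,0,0],[0,0,0],[0,0,0],[0,0,0],[0,0,0],[0,0,0]], roll=[0,0,0,0,0,0])

```text
time: 15.43
ee_pos: [0.5293, -0.154, 0.0275]
tcp_rot: [[0.045, 0.999, 0.002], [0.999, -0.045, 0.002], [0.002, 0.002, -1.0]]
wrist_force: [3.5, 2.2, 5.8]
grip_width: 0.0169
```

```bash
python3 - p6 <<'E'
from auto import *
a=rect(67,-175,-100,-35,25,6); t=capture('top')['image']; sd=capture('side')['image']
b=cv2.resize(t[120:320,160:480],(430,269)); d=cv2.resize(sd[140:460,230:560],(430,320))
o=np.zeros((590,800,3),np.uint8); o[:a.shape[0],:a.shape[1]]=a; o[:269,365:795]=b; o[269:589,365:795]=d
cv2.imwrite('pics/fin.png',o[:,:,::-1])
E
```

```text
15.4333 tcp stand -150.25557040160461 -4.15238467251508 z 0.027488205812191496 rot [0.045 0.999 0.002] F [3.5 2.2 5.8] 0.01687988262138724
cross 10451 [-170.4 -163.6 -113.7] [-48.9  -3.2  50. ] [64.5 67.2 72.1]
fin 219 [-168.  -166.7 -164.1] [78.7 83.7 90.6] [11.4 16.1 17.6]
pointer 196 [-168.  -167.4 -164.9] [60.3 65.9 72.3] [ 6.6 12.2 13.6]
fin darkest step at -167.9 brightest step -177.75
ptr darkest step at -167.55 brightest step -164.35
```

View pics/fin.png

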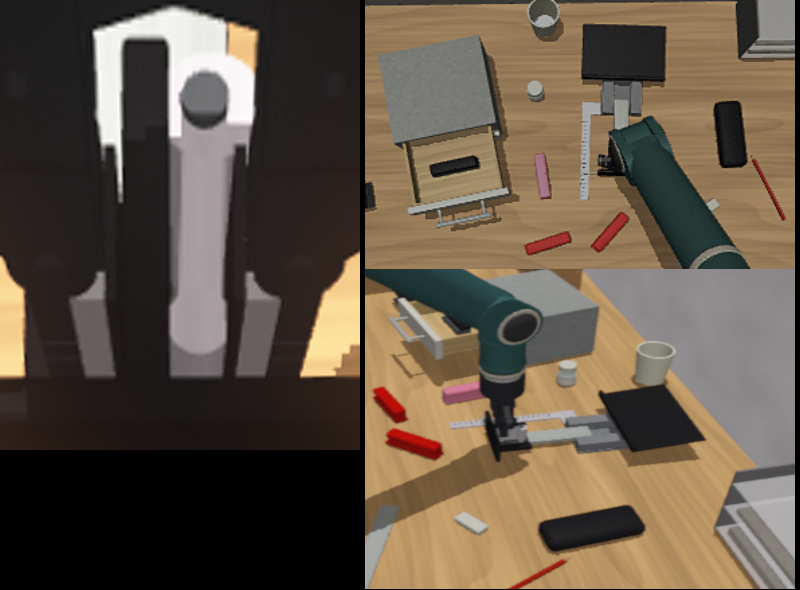

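The final view shows the lever along the rib, from the pin at (204,100) to its round end at (198,325), held by the pads. The stapler is in the drawer and the other objects are where they were.

```bash
python3 -c "
from plant import hand_in; print(hand_in())"
```

```text
the job is handed in; nothing more can be done
None
```

The job is handed in at about 15.5 s of robot time, with no verdict reported. The stapler is in the open drawer, and the gripper is holding the leg at the marker with the lever pressed shut.

**Order:** I put the stapler away first, then drew the leg out about 75 mm from behind the crossbar. With the pointer at the marker, I closed the fingers on rib and lever at 40 N. Closing let the leg creep in about 1 mm, so I pulled it back out while gripped.

**Last checks:**
- **Pointer and marker:** the pointer is at about −166.0 mm and the fin at about −165.9 mm in the stand's x, by image edges. The raw depth points disagree a little, putting the pointer 0.4–0.7 mm past the fin. Holding still for half a second showed no creep.
- **Lever:** in the picture it lies parallel to the rib. The grip reading is 16.9 mm where 19.5 mm was expected; the same reading ran about 1–1.5 mm low on the 26 mm stapler, so I took it as fully shut.
- **Everything else:** the final top and side pictures showed the stapler in the drawer. I saw no change in the bystanders or red and pink look-alikes there, though I did not measure them.

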